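# Take a set length with the spring tape

### The job

Take the set length off the gauge with the tape measure: hook the end of the tape over the outer edge of the gauge's upright end bar, back the case away against the spring and set it down upright in the tray at the other end of the gauge. Then let go and push the lock button on top of the case fully down, so that the tape keeps its length.

Things in the scene. Friction and masses are not known exactly. Their poses are not given: they have to be found in the camera images.
- tape_center (a point): Centre, half-way up, of the tape measure's case: a grey block with dark rubber ends, 96 long (x) x 36 wide (y) x 66 high mm (z up), 0.45 kg. Grasp it across the width. A rigid steel tape, 20 mm wide, 3 mm thick, comes out of its front (+x), underside 1 mm above this point's height; its end hook, 26 mm wide, 3 mm thick, hangs to 27 mm below this point.
- tape_blade (a joint): How far the tape is drawn out, m: 0 run in, at most 0.078, about 0.057 with the hook on the end bar and the case in the tray. The hook's inner face (towards the case) is 80 mm plus this value ahead (+x) of the case's centre. A spring of 2 to 3 N pulls the tape in; a case let go before it stands behind the tray's stop springs back.
- tape_lock (a joint): Steel lock button, 24 x 20 mm, in the middle of the case's top (x = y = 0), its top 43.5 mm above the case's centre when up. 0 up, 0.006 fully down (6 mm). About 3 N pushes it; it stays where it is left. It goes down only with the tape drawn out 45 mm or more and then keeps it from running in past 45 mm.
- gauge: Fixed gauge: base plate 214 x 64 x 5 mm with a tray at one end, an end bar at the other. Origin: on the bench under the tray's centre; x towards the end bar, z up. The case stands here on the plate, front to +x, held by the spring against a cross stop (face x = 49, top z = 13 mm), between rails (inner faces y = +-22, top z = 13, x -35 to 25 mm); rear open.
- end_bar (a point): Middle of the outer upper edge of the gauge's upright end bar, a steel plate 60 mm wide (y), 8 mm thick, its outer face at this point (gauge x = 138 mm), its top 35 mm above the bench; x points outwards. With the case 11 to 17 mm above its seat in the tray it passes over the stop while the hook still catches the bar's outer face.

How it is judged:
On the way:
1. the tape is drawn out at least 30 mm, with the case in line with the gauge and behind the end bar, the lock still up (value of joint tape_blade above 0.03 m and value of joint tape_lock below 0.002 m and x of tape_center in the frame of gauge between -0.035 and 0.035 m and y of tape_center in the frame of gauge between -0.02 and 0.02 m), for 0.2 s.
At the end, for the whole second after the job is handed in: The case stands at rest upright in the tray (within 12 mm along, 10 mm across and 8 mm in height of its seat, turned and tipped less than 10 degrees), the tape is drawn out 45 to 70 mm to the end bar, and the lock button is down more than 4 of its 6 mm (x of tape_center in the frame of gauge between -0.012 and 0.012 m and y of tape_center in the frame of gauge between -0.01 and 0.01 m and z of tape_center in the frame of gauge between 0.03 and 0.046 m and angle between tape_center's own z axis and vertical below 0.17 rad and angle between the x axis of tape_center and the x axis of gauge, either way round below 0.17 rad and value of joint tape_blade between 0.045 and 0.07 m and value of joint tape_lock above 0.004 m and linear speed of tape below 0.02 m/s); the robot touches nothing.
It fails at once if the tape measure is tipped over (angle between tape_center's own z axis and vertical above 0.8 rad).
It also fails if it takes over 42 s, if anything falls off the work surface, if the arm or the gripper's body presses on something with over 40 N, if the wrist force passes 120 N, or if a joint passes its speed limit or range.

### The arm

A 7-joint arm with a two-finger parallel gripper is mounted at the origin on a cart in front of the work surface, level with it; the furniture and walls round the work are solid. World frame = base frame: x ahead of the robot, y to its left, z up, the work surface at z = 0. Lengths are in m, angles in rad, forces in N, time in s.
With the tool pointing down it reaches from about 0.425 to 0.95 m from the base axis. Payload 16.7 kg.
Tool frame: the origin (TCP) lies on the centre line of the jaws, within the pads' length; the fingertips stand 22 mm ahead of it and the grasp point (between the pads) lies 3 mm ahead of it; z points along the fingers, y is the line along which they close (so a half turn about z gives the same grasp; the last joint's range is limited). The gripper opens to 94 mm and grips with 3 to 60 N. Pads are 16 mm wide; open, the fingers measure 119 mm over their backs; the gripper's body (75 mm by 177 mm) begins 78 mm behind the grasp point.
Start: joints at [1.137, 0.426, 0.074, 1.606, -0.034, 1.111, -0.067], TCP at [0.189, -0.648, 0.227] pointing down, gripper open.
Joint ranges: [-2.85, 2.85], [-0.5, 2.14], [-1.23, 1.37], [0.21, 2.46], [-1.02, 4.16], [0.16, 2.05], [-2.73, 2.73]. Speed limits (rad/s): [1.89, 1.89, 2.39, 2.39, 3.01, 3.01, 3.01].

### API

Orientations are given as a unit quaternion [x, y, z, w].
In Python, from cell import manip, camera, finder gives the robot as it stands.
- The arm moves only by the shell command python3 -m handwheel 'ROWS' [OPENING] [FORCE]. ROWS is JSON, a list of rows, each a list of 4 numbers: the shift along the world's x, y, z in m, then the turn about the world's z in rad. In form: [[tx, ty, tz, turn], ...]. A call has 1 to 20 rows; each row is the pose to reach, as a shift and turn from the pose commanded when the call began; what a row does not reach only later rows make up. A row lasts 1/12 s, in which the tool goes at most 41.7 mm and 7.16 degrees, less where a joint would pass 70% of its speed; a pose out of reach is approached as far as the arm can. A call with a gripper value outside its range is refused whole. OPENING is the opening, from -1 (shut) to 1 (fully open), so that 0 is half open, set as the call begins (- or left out, the last holds). The fingers move at their own pace and stop on an object; FORCE is the grip in N (left out, the last holds). Time passes only in rows, so rows that repeat a pose let the fingers close. It gives the time, the measured TCP pose, the force, the opening and the grip force at its end, in the units of the state.
- manip.sense(): the state, without advancing time (a new reading comes with each control period).
- camera(name): name is "side" or "top"; returns a dict with "color" (480x640x3 uint8, red, green, blue), "range_z" (480x640 float32, m along the optical axis (not along the pixel's ray), 0 where there is no reading), "fovy" (degrees; the focal length in pixels is half the picture's height over the tangent of half this angle, whatever the lens; pixels are square), "cx", "cy" (the principal point, pixels), "camera_from_world" (4x4, takes a point from world to camera coordinates). Camera axes: x right, y up, looking along -z (the intrinsics and any distortion apply to the point x, -y, -z); pixel columns grow to the right and rows downward; lengths in m; the calibration is good to about 2 mm. A picture is of the moment at which its call begins.
- manip.job_done(): hands the job in; it is judged then, once.
Trained networks look in a picture, given as the dict that the camera call returned (one of the last four; its "shot" number tells which), for a name from the list of things; names that differ only in an ending like _2 or _b are one class to them, and where a whole thing is asked for, a point or a joint stands for the part that bears it (a point fixed in the world has none). Each returns a list of dicts, best first, with "p" (0 to 1); they miss things now and then, are a little off and sometimes report something else, mostly with a low value. They report only what shows in the picture. A call takes as long as a camera call.
- finder.search_frame(picture, target): "position" ([column, row] in pixels, amid what is visible of it).
The state is a dict: "time": time; "joint_positions": joint angles; "qd": joint speeds; "joint_efforts": joint torques, N m; "ee_pos": TCP position; "eef_rot": TCP orientation; "force": force on the tool from outside, world axes, zero at the start; "torque": the same for the moment, N m; "width": finger opening in m; "gripper_force": force on a finger pad.
Only numpy, scipy, OpenCV 4.12 (cv2) and the standard library are available. Lean on these libraries where they do the work, as an engineer would, in place of code of your own. Each camera call takes 0.05 s, during which the arm holds its last target. There are 200 camera calls.

## Working session

There is one attempt and no reset: what is moved stays moved. The work goes in short steps, Python scripts to look and compute and a shell command to move; the robot and the scene stay as the last step left them, time stands still between calls to the robot, and variables do not carry over. Pictures are saved under pics/ and viewed, at most 10 in all, crops included, and the job is handed in when it is done.

```bash
mkdir -p pics
cat > h.py <<'E'
import numpy as np, cv2
from cell import manip, camera, finder
def shot(n):
    p=camera(n); return p
def cloud(p):
    f=240/np.tan(np.radians(p["fovy"])/2); z=p["range_z"].astype(float)
    v,u=np.mgrid[0:480,0:640]
    c=np.stack([(u-p["cx"])/f*z,-(v-p["cy"])/f*z,-z,np.ones_like(z)],-1)
    return (c@np.linalg.inv(p["camera_from_world"]).T)[...,:3]
def save(p,n,crop=None,s=1):
    im=p["color"][...,::-1]
    if crop: a,b,c,d=crop; im=im[b:d,a:c]
    cv2.imwrite("pics/"+n,cv2.resize(im,None,fx=s,fy=s))
E
python3 - <<'E'
from h import *
s=manip.sense(); print(s["time"],s["ee_pos"],s["eef_rot"],s["width"])
ims=[]
for n in("top","side"):
    p=shot(n); c=cloud(p); ims.append(p["color"]); np.savez(n+".npz",c=c,col=p["color"])
    print({k:p[k] for k in p if k not in("color","range_z","camera_from_world")}, np.linalg.inv(p["camera_from_world"])[:3,3])
    for t in("tape_center","gauge","tape_lock","tape_blade","end_bar"):
        for r in finder.search_frame(p,t)[:2]:
            u,v=map(int,np.round(r["position"])); print(n,t,r["p"],u,v,c[v,u].round(3))
    save(p,n+"0.png")
E
```

```text
0.0 [ 0.18886321 -0.64762436  0.22678626] [ 9.89948089e-01  1.41429833e-01 -1.46754800e-04 -6.01013698e-04] 0.09425356318598933
{'fovy': 52.514405963039515, 'cx': 324.8493158188967, 'cy': 237.63260851582524, 'shot': 1} [ 0.49661682 -0.04611592  1.095734  ]
top tape_center 0.9 401 227 [ 0.549 -0.221  0.078]
top gauge 0.86 266 224 [0.551 0.069 0.006]
top tape_blade 0.58 377 213 [ 0.581 -0.175  0.035]
top end_bar 0.25 402 227 [ 0.549 -0.224  0.075]
{'fovy': 54.977669230348866, 'cx': 313.0370996624693, 'cy': 244.13930426485632, 'shot': 2} [0.96234789 0.07288348 0.79900488]
side tape_center 0.59 227 235 [ 0.565 -0.205  0.061]
side gauge 0.55 372 277 [0.549 0.076 0.003]
side tape_lock 0.63 219 224 [ 0.555 -0.222  0.077]
side tape_blade 0.68 218 222 [ 0.55  -0.226  0.075]
side tape_blade 0.66 250 255 [ 0.581 -0.157  0.035]
side end_bar 0.85 376 276 [0.548 0.083 0.009]
```

View pics/top0.png

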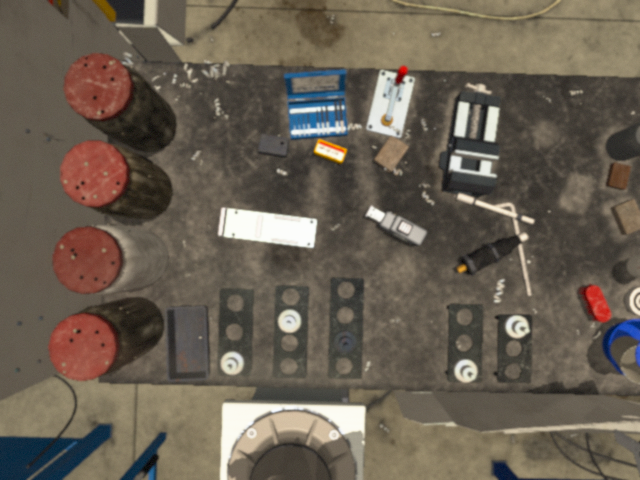

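View pics/side0.png

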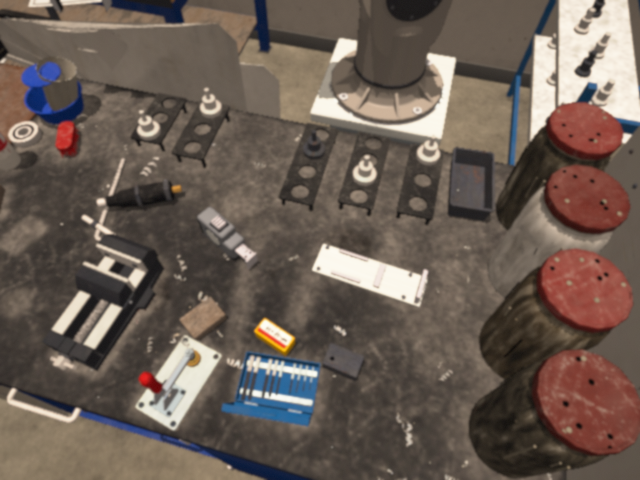

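The top view shows the tape case at about (401,227) with its hook at (372,212), pointing left and up. The gauge is at (266,226). In the side view, the end bar is at the right end of the gauge, about (423,285), so gauge x runs towards +y. Next I fit the poses from the depth data.

Run:
```python
from h import *
for n in("top","side"):
    d=np.load(n+".npz"); c=d["c"]; col=d["col"].astype(int)
    print(n)
    def sel(x0,x1,y0,y1,z0,z1,br=0): 
        return (c[...,0]>x0)&(c[...,0]<x1)&(c[...,1]>y0)&(c[...,1]<y1)&(c[...,2]>z0)&(c[...,2]<z1)&(col.min(-1)>br)
    def rect(name,m):
        P=c[m]; 
        r=cv2.minAreaRect(P[:,:2].astype(np.float32)*1000); print(name,len(P),np.round(r[0],1),np.round(r[1],1),round(r[2],1),"z",np.percentile(P[:,2],[5,50,95]).round(4), "med",np.median(P,0).round(4))
    rect("casetop",sel(.48,.62,-.3,-.12,.055,.072))
    rect("button",sel(.48,.62,-.3,-.12,.0735,.09))
    rect("blade",sel(.48,.65,-.3,-.1,.028,.045))
    rect("gauge",sel(.48,.62,-.05,.2,-.004,.02,150))
    rect("endbar",sel(.48,.62,-.05,.25,.025,.05))
    rect("mid",sel(.48,.62,-.05,.2,.009,.018,100))
    rect("bench",sel(.45,.48,-.05,.2,-.02,.018))
```

```text
top
casetop 485 [ 544.2 -238.7] [74.  36.4] 63.7 z [0.0606 0.065  0.0691] med [ 0.5412 -0.2434  0.065 ]
button 91 [ 548.8 -228.9] [22.7 18.4] 64.7 z [0.0738 0.0757 0.0786] med [ 0.5492 -0.2281  0.0757]
blade 228 [ 557.4 -211.8] [128.3  35.7] 61.9 z [0.0321 0.0373 0.0445] med [ 0.5759 -0.178   0.0373]
gauge 2688 [544.2  65. ] [213.5  66.9] 84.5 z [-0.0001  0.0043  0.0117] med [0.5436 0.0608 0.0043]
endbar 119 [553.5 164.5] [ 9.  57.9] 84.3 z [0.0281 0.0336 0.0374] med [0.5533 0.1637 0.0336]
mid 285 [545.8  65.5] [194.3  60.4] 83.9 z [0.0093 0.0117 0.0157] med [0.5459 0.0782 0.0117]
bench 1488 [465.   75.1] [ 30.  249.8] 0.0 z [-0.0043 -0.0009  0.0024] med [ 0.4649  0.0744 -0.0009]
side
casetop 539 [ 544.7 -234.8] [73.6 36.5] 63.1 z [0.0583 0.0646 0.0679] med [ 0.5491 -0.2371  0.0646]
button 99 [ 549.3 -225.9] [22.1 19.7] 62.9 z [0.0739 0.0757 0.078 ] med [ 0.55   -0.2259  0.0757]
blade 383 [ 557.7 -208.9] [129.1  37.6] 63.9 z [0.0299 0.0365 0.0444] med [ 0.5762 -0.1789  0.0365]
gauge 3214 [538.8  68.6] [216.1  76.8] 85.6 z [0.0015 0.0043 0.0121] med [0.5446 0.0681 0.0043]
endbar 142 [553.4 167.3] [ 8.  60.7] 84.5 z [0.028  0.0339 0.0358] med [0.5559 0.1668 0.0339]
mid 352 [545.2  72.6] [197.6  57. ] 83.7 z [0.0093 0.012  0.0146] med [0.5509 0.0544 0.012 ]
bench 1574 [465.   74.9] [249.5  30. ] 90.0 z [-0.0032 -0.0009  0.0013] med [ 0.4652  0.0774 -0.0009]
```

```bash
python3 -m handwheel '[[0.02,0.024,0,0.05],[0.045,0.052,0,0.1],[0.07,0.08,0,0.16],[0.095,0.11,0,0.22],[0.12,0.14,0,0.28],[0.145,0.17,0,0.34],[0.17,0.2,0,0.4],[0.195,0.23,0,0.46],[0.22,0.26,-0.01,0.52],[0.245,0.29,-0.02,0.58],[0.27,0.32,-0.03,0.64],[0.295,0.345,-0.04,0.7],[0.32,0.37,-0.05,0.76],[0.34,0.395,-0.06,0.8],[0.355,0.412,-0.07,0.824],[0.36,0.42,-0.077,0.824],[0.36,0.42,-0.077,0.824],[0.36,0.42,-0.077,0.824]]' 1 40
python3 - <<'E'
from h import *
from scipy.spatial.transform import Rotation as R
s=manip.sense(); print(s["ee_pos"],R.from_quat(s["eef_rot"]).as_matrix()[:,:2].round(3),s["joint_positions"])
p=shot("side"); save(p,"side1.png",(130,140,450,320),2)
E
```

```text
time: 2.1
ee_pos: [0.5484, -0.2285, 0.1503]
eef_rot: [0.851, 0.526, -0.0, -0.0]
force: [0.2, -1.4, -0.2]
width: 0.0937
gripper_force: 0.0
[ 0.54837856 -0.22847224  0.15026646] [[ 0.447  0.894]
 [ 0.894 -0.447]
 [-0.    -0.001]] [ 0.52086053  0.392294   -0.29414761  1.84862778  0.13992648  0.92166816
 -0.30069298]
```

View pics/side1.png

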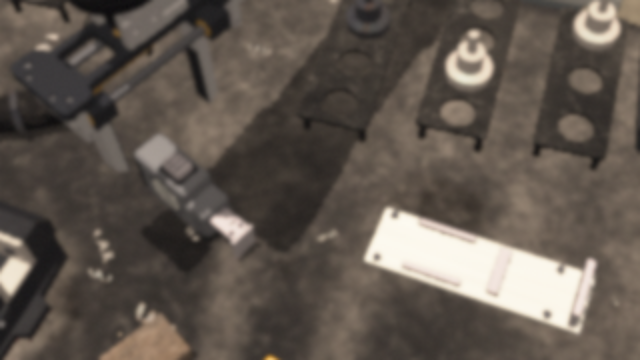

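The open fingers straddle the case, which sits at about (180,185) in the crop. The gauge end bar is at the right, about (588,290). Next I lower and grip.

```bash
python3 -m handwheel '[[0,0.001,-0.02,0],[0,0.001,-0.045,0],[0,0.001,-0.07,0],[0,0.001,-0.09,0],[0,0.001,-0.104,0],[0,0.001,-0.11,0],[0,0.001,-0.11,0],[0,0.001,-0.11,0]]' && python3 -m handwheel '[[0,0,0,0],[0,0,0,0],[0,0,0,0],[0,0,0,0],[0,0,0,0],[0,0,0,0],[0,0,0,0],[0,0,0,0],[0,0,0,0],[0,0,0,0]]' -1 40
```

```text
time: 2.82
ee_pos: [0.549, -0.2281, 0.0413]
eef_rot: [0.851, 0.525, 0.0, 0.0]
force: [-0.4, 0.1, 0.8]
width: 0.0941
gripper_force: 0.0
time: 3.65
ee_pos: [0.5488, -0.2269, 0.0404]
eef_rot: [0.85, 0.526, -0.0, -0.0]
force: [-1.2, 0.2, 1.2]
width: 0.0359
gripper_force: 40.0
```

```bash
python3 -m handwheel '[[0,0,0.015,0],[0,0,0.035,0],[0,0.01,0.045,0.02],[0,0.03,0.045,0.05],[0,0.055,0.045,0.08],[0,0.08,0.045,0.12],[0,0.105,0.045,0.15],[0,0.13,0.045,0.18],[0,0.155,0.045,0.21],[0,0.18,0.045,0.24],[0,0.205,0.045,0.27],[0,0.23,0.045,0.3],[0,0.255,0.045,0.33],[-0.001,0.28,0.045,0.35],[-0.002,0.3,0.045,0.366],[-0.002,0.315,0.045,0.366],[-0.002,0.323,0.045,0.366],[-0.002,0.3255,0.045,0.366],[-0.002,0.3255,0.045,0.366],[-0.002,0.3255,0.045,0.366]]'
python3 - <<'E'
from h import *
s=manip.sense(); q=s["eef_rot"]; print(np.degrees(2*np.arctan2(q[1],q[0])))
for n in("side","top"):
    p=shot(n); c=cloud(p); 
    save(p,n+"2.png",(290,180,470,315) if n=="side" else (190,170,370,305),4)
    u=np.array([.0976,.9952]); w=np.array([-.9952,.0976]); d=c[...,:2]-[.5404,.0326]
    gx=d@u; gy=d@w
    m=(abs(gy)<.02)&(gx>.10)&(gx<.2)&(c[...,2]>.04)&(c[...,2]<.11); 
    P=np.c_[gx[m],gy[m],c[m][:,2]]; print(n,len(P),np.percentile(P,[2,50,98],axis=0).round(4).tolist())
    m=(abs(gy)<.04)&(gx>.12)&(gx<.15)&(c[...,2]>.025)&(c[...,2]<.038)
    P=np.c_[gx[m],gy[m],c[m][:,2]]; print("bar",len(P),np.percentile(P,[2,50,98],axis=0).round(4).tolist())
E
```

```text
time: 5.32
ee_pos: [0.5467, 0.0977, 0.0851]
eef_rot: [0.741, 0.672, -0.0, -0.0]
force: [-0.4, -0.3, -6.3]
width: 0.0357
gripper_force: 40.0
84.42211816576878
side 423 [[0.1029, -0.0186, 0.0511], [0.1183, -0.0046, 0.0811], [0.1476, 0.0131, 0.0935]]
bar 109 [[0.1314, -0.03, 0.0264], [0.1352, -0.0097, 0.0338], [0.1392, 0.0137, 0.0359]]Traceback (most recent call last):
  File "<stdin>", line 9, in <module>
    return _quantile_unchecked(
        a, q, axis, out, overwrite_input, method, keepdims, weights)
    return _ureduce(a,
                    func=_quantile_ureduce_func,
    ...<5 lines>...
                    overwrite_input=overwrite_input,
                    method=method)
    r = func(a, **kwargs)
    result = _quantile(arr,
                       quantiles=q,
    ...<2 lines>...
                       out=out,
                       weights=wgt)
    slices_having_nans = np.isnan(arr[-1, ...])
                                  ~~~^^^^^^^^^
IndexError: index -1 is out of bounds for axis 0 with size 0
```

View pics/side2.png

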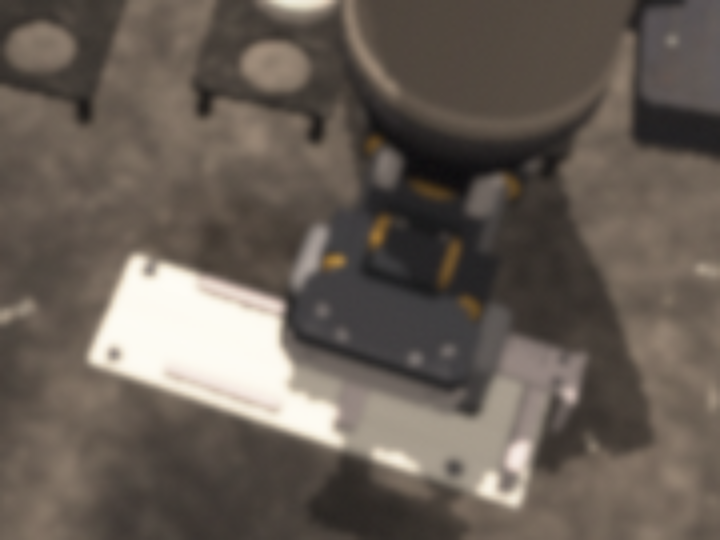

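View pics/top2.png

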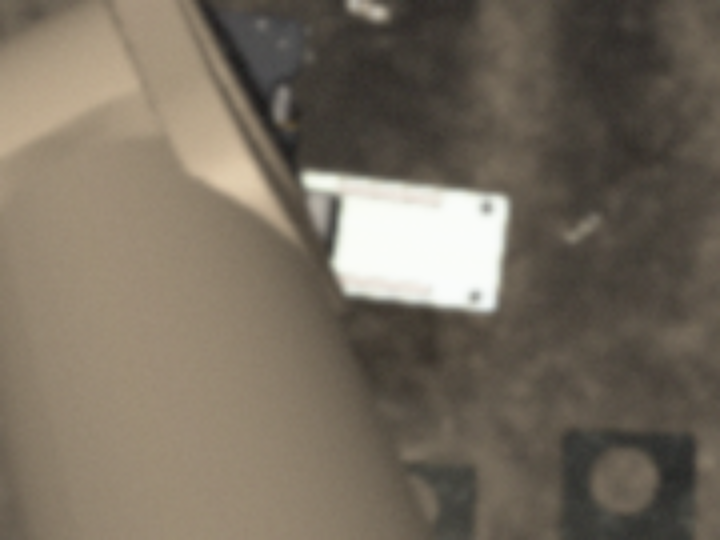

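The side view shows the hook (about (570,375) in the crop) just outside the bar (about (535,430)), in line with the gauge. I add a little margin, lower to hook height, then pull back gently.

```bash
python3 -m handwheel '[[0,0.002,0,0],[0,0.004,0,0],[0,0.004,-0.008,0],[0,0.004,-0.016,0],[0,0.004,-0.022,0],[0,0.004,-0.026,0],[0,0.004,-0.026,0],[0,0.004,-0.026,0],[0,0.004,-0.026,0]]' && python3 -m handwheel '[[0,-0.005,0,0],[-0.001,-0.010,0,0],[-0.0015,-0.015,0,0],[-0.002,-0.02,0,0],[-0.0025,-0.025,0,0],[-0.003,-0.03,0,0],[-0.003,-0.03,0,0],[-0.003,-0.03,0,0]]'
python3 - <<'E'
from h import *
p=shot("side"); c=cloud(p)
u=np.array([.0976,.9952]); w=np.array([-.9952,.0976])
s=manip.sense(); print(s["force"],s["ee_pos"],(s["ee_pos"][:2]-np.array([.5404,.0326]))@np.c_[u,w])
save(p,"side3.png",(290,180,470,315),4)
E
```

```text
time: 6.17
ee_pos: [0.5471, 0.1026, 0.0596]
eef_rot: [0.741, 0.672, 0.0, -0.0]
force: [0.8, -0.0, -5.1]
width: 0.0358
gripper_force: 40.0
time: 6.83
ee_pos: [0.544, 0.0723, 0.0595]
eef_rot: [0.741, 0.672, 0.0, -0.0]
force: [0.8, 1.9, -5.9]
width: 0.0358
gripper_force: 40.0
[ 0.02459501  3.17115547 -5.01651958] [0.54407722 0.07264282 0.05953645] [0.04020951 0.00024861]
```

View pics/side3.png

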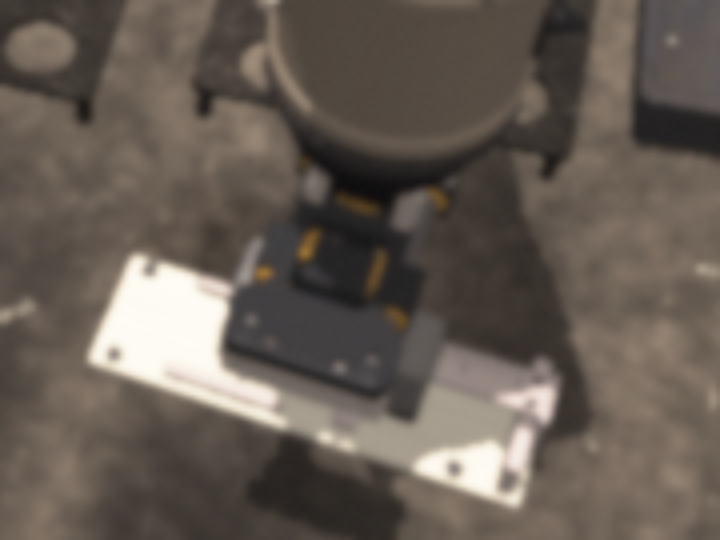

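The hook is caught on the bar at about (545,390) in the crop, and the tape is extending with a spring pull of 2–3 N. I continue back past the stop.

```bash
python3 -m handwheel '[[-0.0005,-0.006,0,0],[-0.001,-0.012,0,0],[-0.002,-0.018,0,0],[-0.0025,-0.024,0,0],[-0.003,-0.03,0,0],[-0.0035,-0.036,0,0],[-0.004,-0.041,0,0],[-0.0043,-0.0435,0,0],[-0.0043,-0.0435,0,0],[-0.0043,-0.0435,0,0],[-0.0043,-0.0435,0,0]]'
python3 - <<'E'
from h import *
p=shot("side"); c=cloud(p)
u=np.array([.0976,.9952]); w=np.array([-.9952,.0976])
s=manip.sense(); print(s["force"],s["ee_pos"],(s["ee_pos"][:2]-np.array([.5404,.0326]))@np.c_[u,w])
d=c[...,:2]-[.5404,.0326]; gx=d@u; gy=d@w; z=c[...,2]
def st(n,m): P=np.c_[gx[m],gy[m],z[m]]; print(n,len(P),np.percentile(P,[3,50,97],axis=0).round(4).tolist())
st("hook",(abs(gy)<.02)&(gx>.12)&(gx<.16)&(z>.045)&(z<.075))
st("blade",(abs(gy)<.03)&(gx>.065)&(gx<.11)&(z>.045)&(z<.075))
st("casefront",(abs(gy)<.03)&(gx>.03)&(gx<.06)&(z>.03)&(z<.09))
st("rails",(abs(gy)<.035)&(gx<-.05)&(gx>-.09)&(z>-.005)&(z<.03))
save(p,"side4.png",(290,180,470,315),4)
E
```

```text
time: 7.8
ee_pos: [0.5397, 0.0293, 0.0595]
eef_rot: [0.74, 0.672, 0.0, -0.0]
force: [1.1, 2.9, -5.1]
width: 0.0357
gripper_force: 40.0
[ 0.88611813  3.58138379 -5.51090364] [0.53974699 0.02940122 0.05949102] [-0.00324716  0.00033768]
hook 145 [[0.1208, -0.0126, 0.0518], [0.1318, -0.0015, 0.0552], [0.1416, 0.0099, 0.0579]]
blade 264 [[0.0665, -0.0102, 0.0522], [0.0876, -0.0007, 0.0553], [0.1086, 0.0093, 0.0576]]
casefront 305 [[0.0305, -0.0183, 0.0327], [0.0407, -0.0056, 0.0585], [0.0584, 0.0135, 0.0673]]
rails 423 [[-0.0893, -0.0337, -0.0032], [-0.0764, -0.0122, -0.0003], [-0.0527, 0.0319, 0.0068]]
```

View pics/side4.png

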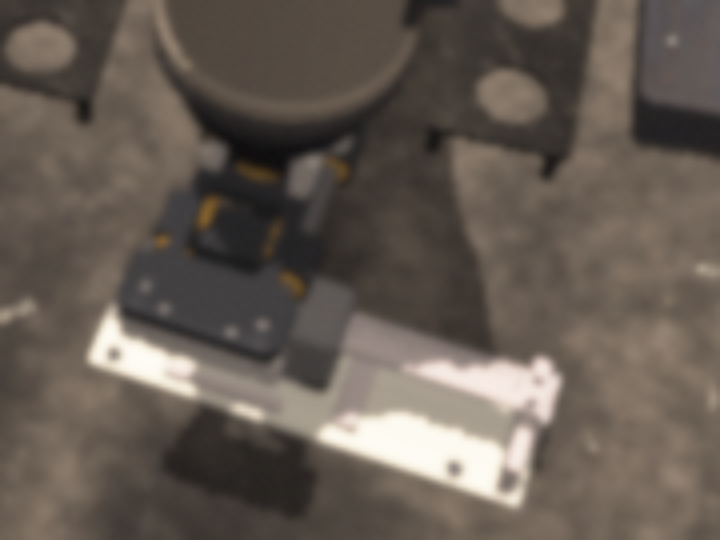

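```bash
python3 -m handwheel '[[0,-0.002,0,0],[0,-0.003,0,0],[0,-0.003,-0.003,0],[0,-0.003,-0.006,0],[0,-0.003,-0.009,0],[0,-0.003,-0.011,0],[0,-0.003,-0.0125,0],[0,-0.003,-0.0125,0],[0,-0.003,-0.0125,0]]' && python3 -m handwheel '[[0,0,-0.0007,0],[0,0,-0.0013,0],[0,0,-0.002,0],[0,0,-0.002,0],[0,0,-0.002,0]]'
```

```text
time: 8.6
ee_pos: [0.5394, 0.026, 0.0467]
eef_rot: [0.741, 0.672, -0.0, -0.0]
force: [0.4, 2.4, -8.6]
width: 0.0359
gripper_force: 40.0
time: 9.02
ee_pos: [0.5398, 0.0261, 0.0454]
eef_rot: [0.741, 0.672, 0.0, 0.0]
force: [-3.5, 2.7, 5.1]
width: 0.0359
gripper_force: 40.0
```

```bash
python3 -m handwheel '[[0,0.001,0.001,0],[0.0001,0.002,0.001,0],[0.0002,0.003,0.001,0],[0.0003,0.004,0.001,0],[0.0003,0.004,0.001,0],[0.0003,0.004,0.001,0]]'; python3 -m handwheel '[[0,0.001,0,0],[0.0001,0.002,0,0],[0.0002,0.003,0,0],[0.0002,0.003,0,0],[0.0002,0.003,0,0]]'
```

```text
time: 9.52
ee_pos: [0.54, 0.0301, 0.0459]
eef_rot: [0.741, 0.672, 0.0, -0.0]
force: [0.7, 2.4, -5.1]
width: 0.0359
gripper_force: 40.0
time: 9.93
ee_pos: [0.5402, 0.0331, 0.046]
eef_rot: [0.741, 0.672, 0.0, -0.0]
force: [0.9, 3.0, -6.7]
width: 0.0355
gripper_force: 40.0
```

```bash
python3 -m handwheel '[[0,0.001,0,0],[0.0001,0.002,-0.0003,0],[0.0002,0.002,-0.0006,0],[0.0002,0.002,-0.0006,0]]'
```

```text
time: 10.27
ee_pos: [0.5404, 0.035, 0.0454]
eef_rot: [0.741, 0.672, -0.0, 0.0]
force: [1.0, 2.0, -3.8]
width: 0.0358
gripper_force: 40.0
```

```bash
python3 -m handwheel '[[0,0.001,0,0],[0.0001,0.002,0,0],[0.0001,0.002,0,0],[0.0001,0.002,0,0]]'
python3 - <<'E'
from h import *
p=shot("side"); c=cloud(p)
u=np.array([.0976,.9952]); w=np.array([-.9952,.0976])
d=c[...,:2]-[.5404,.0326]; gx=d@u; gy=d@w; z=c[...,2]
print(manip.sense()["force"])
save(p,"side5.png",(290,180,470,315),4)
E
```

```text
time: 10.6
ee_pos: [0.5405, 0.0352, 0.0455]
eef_rot: [0.741, 0.672, -0.001, 0.001]
force: [-0.9, -8.8, 1.9]
width: 0.0361
gripper_force: 40.0
[-0.44951357 -9.08684457  1.24568365]
```

View pics/side5.png

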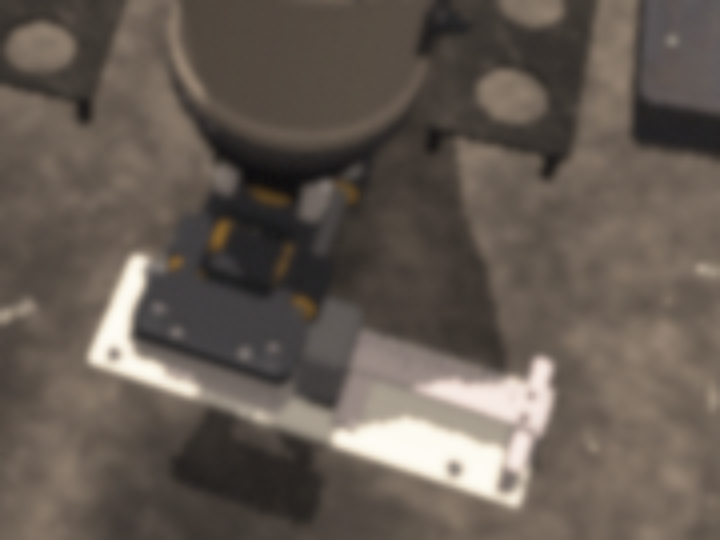

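The case is now against the stop: the force reversed to -9 N, and the hook is on the bar at about (535,395). I release, lift and close the fingers.

```bash
python3 -m handwheel '[[0,-0.0015,0,0],[0,-0.0015,0,0]]' && python3 -m handwheel '[[0,0,0,0],[0,0,0,0],[0,0,0,0],[0,0,0,0],[0,0,0,0],[0,0,0,0],[0,0,0,0],[0,0,0,0]]' 1 && python3 -m handwheel '[[0,0,0.02,0],[0,0,0.045,0],[0,0,0.07,0],[0,0,0.085,0],[0,0,0.085,0],[0,0,0.085,0]]' && python3 -m handwheel '[[0,0,0,0],[0,0,0,0],[0,0,0,0],[0,0,0,0],[0,0,0,0],[0,0,0,0],[0,0,0,0],[0,0,0,0],[0,0,0,0],[0,0,0,0],[0,0,0,0],[0,0,0,0]]' -1 10
python3 - <<'E'
from h import *
p=shot("side"); c=cloud(p)
u=np.array([.0976,.9952]); w=np.array([-.9952,.0976])
d=c[...,:2]-[.5404,.0326]; gx=d@u; gy=d@w; z=c[...,2]
def st(n,m): P=np.c_[gx[m],gy[m],z[m]]; print(n,len(P),np.percentile(P,[3,50,97],axis=0).round(4).tolist())
st("button",(abs(gy)<.03)&(gx>-.03)&(gx<.03)&(z>.0775)&(z<.088))
st("case",(abs(gy)<.03)&(gx>-.06)&(gx<.06)&(z>.064)&(z<.0755))
save(p,"side6.png",(290,180,470,315),4)
E
```

```text
time: 10.82
ee_pos: [0.5404, 0.0351, 0.0454]
eef_rot: [0.741, 0.672, -0.0, 0.0]
force: [-1.1, -2.7, 0.0]
width: 0.0358
gripper_force: 40.0
time: 11.48
ee_pos: [0.5405, 0.0356, 0.0454]
eef_rot: [0.741, 0.672, -0.0, -0.0]
force: [-0.4, -0.2, 0.2]
width: 0.0854
gripper_force: 0.0
time: 11.98
ee_pos: [0.5409, 0.0354, 0.131]
eef_rot: [0.741, 0.672, 0.001, 0.001]
force: [0.6, -0.4, -0.3]
width: 0.094
gripper_force: 0.0
time: 12.98
ee_pos: [0.5405, 0.0355, 0.1304]
eef_rot: [0.741, 0.672, 0.0, -0.0]
force: [0.1, -0.7, -0.2]
width: 0.0172
gripper_force: 0.0
button 10 [[-0.0072, -0.0109, 0.0778], [0.0033, -0.0101, 0.0791], [0.0123, -0.0085, 0.0796]]
case 327 [[-0.0422, -0.0181, 0.0649], [-0.0077, -0.0127, 0.0693], [0.0276, 0.0035, 0.0738]]
```

View pics/side6.png

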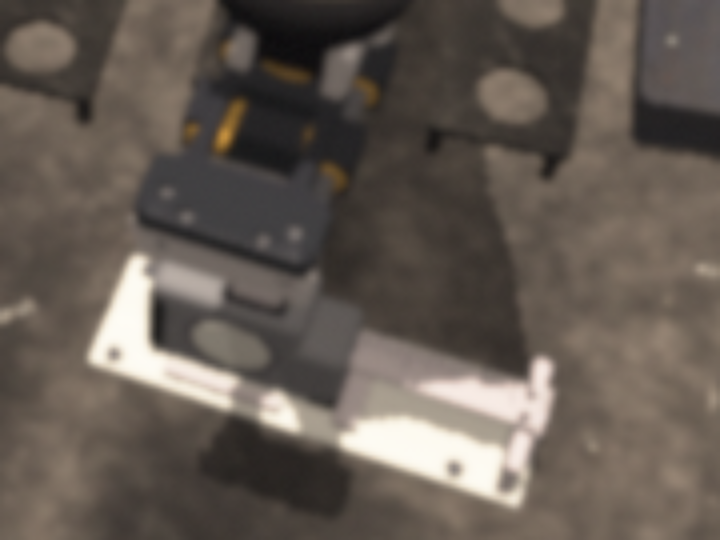

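The case stands against the stop with the tape out to the bar; the edge of the button shows below the gripper, at about (255,300). Now I push it.

```bash
python3 -m handwheel '[[0,-0.002,0,0],[0,-0.002,-0.01,0],[0,-0.002,-0.018,0],[0,-0.002,-0.023,0],[0,-0.002,-0.026,0],[0,-0.002,-0.028,0],[0,-0.002,-0.028,0],[0,-0.002,-0.028,0]]' -1 10 && python3 -m handwheel '[[0,0,-0.001,0],[0,0,-0.002,0],[0,0,-0.003,0],[0,0,-0.004,0],[0,0,-0.004,0]]'
```

```text
time: 13.7
ee_pos: [0.5405, 0.0337, 0.1023]
eef_rot: [0.741, 0.672, 0.0, -0.0]
force: [0.1, -0.0, -0.9]
width: 0.0006
gripper_force: 0.0
time: 14.12
ee_pos: [0.5407, 0.0336, 0.0984]
eef_rot: [0.741, 0.672, 0.0, 0.0]
force: [-0.0, 0.5, -0.1]
width: 0.0008
gripper_force: 0.2
```

```bash
python3 -m handwheel '[[0,0,-0.001,0],[0,0,-0.0015,0],[0,0,-0.002,0],[0,0,-0.002,0]]'
python3 - <<'E'
from h import *
p=shot("side"); save(p,"side7.png",(290,180,470,315),4)
E
```

```text
time: 14.45
ee_pos: [0.541, 0.0336, 0.0975]
eef_rot: [0.741, 0.672, 0.0, 0.0]
force: [-5.9, -1.4, 22.9]
width: 0.0003
gripper_force: 11.6
```

View pics/side7.png

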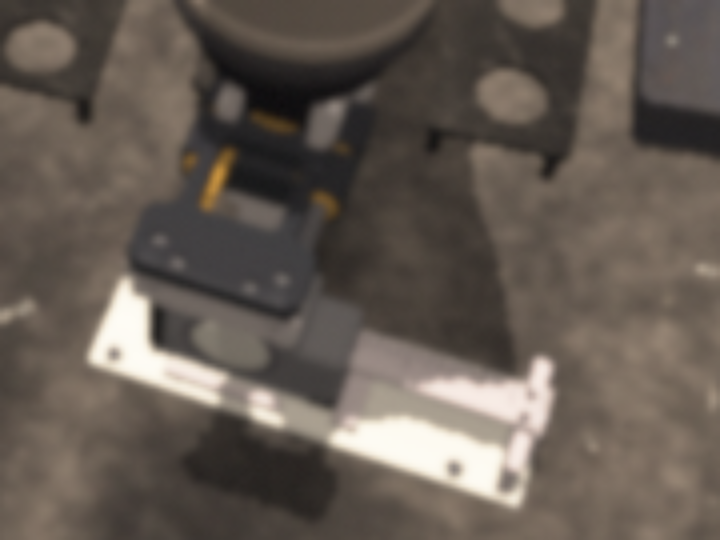

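A 23 N stop with the tips at z = 75.5 mm is exactly the button's lower limit. I lift, clear the view and check.

```bash
python3 -m handwheel '[[0,0,0.003,0],[0,0,0.015,0],[0,0,0.04,0],[0,0,0.07,0],[0,-0.03,0.1,0],[0,-0.06,0.12,0],[0,-0.1,0.12,0],[0,-0.14,0.12,0],[0,-0.18,0.12,0],[0,-0.21,0.12,0],[0,-0.21,0.12,0],[0,-0.21,0.12,0]]'
python3 - <<'E'
from h import *
u=np.array([.0976,.9952]); w=np.array([-.9952,.0976])
for n in("side","top"):
    p=shot(n); c=cloud(p)
    d=c[...,:2]-[.5404,.0326]; gx=d@u; gy=d@w; z=c[...,2]
    def st(n,m):
        P=np.c_[gx[m],gy[m],z[m]]
        print(n,len(P),np.percentile(P,[3,50,97],axis=0).round(4).tolist() if len(P) else "")
    print(n); st("button",(abs(gy)<.005)&(abs(gx)<.007)&(z>.05)&(z<.1))
    st("casetop",(abs(gy)<.03)&(gx>-.06)&(gx<.06)&(z>.064)&(z<.073))
    st("hook",(abs(gy)<.02)&(gx>.12)&(gx<.16)&(z>.036)&(z<.06))
    m=(abs(gy)<.03)&(abs(gx)<.06)&(z>.064)&(z<.09)
    if m.sum()>50: print(cv2.minAreaRect((np.c_[gx[m],gy[m]]*1000).astype(np.float32)))
E
```

```text
time: 15.5
ee_pos: [0.54, -0.1782, 0.2167]
eef_rot: [0.742, 0.671, -0.0, -0.0]
force: [0.4, 0.9, 0.3]
width: 0.0003
gripper_force: 0.0
side
button 35 [[-0.0067, -0.0047, 0.0721], [-0.0, 0.0002, 0.0747], [0.0063, 0.0042, 0.0763]]
casetop 587 [[-0.0426, -0.0177, 0.0653], [-0.0129, -0.0045, 0.0698], [0.0269, 0.0153, 0.0725]]
hook 142 [[0.1207, -0.0126, 0.0367], [0.132, -0.0007, 0.041], [0.1417, 0.0099, 0.0441]]
((-8.21847152709961, -0.8113269805908203), (73.91139221191406, 35.946250915527344), 0.703590989112854)
top
button 34 [[-0.0064, -0.0044, 0.0714], [-0.0, 0.0002, 0.0739], [0.0066, 0.0046, 0.0774]]
casetop 470 [[-0.046, -0.0174, 0.0654], [-0.0164, -0.0003, 0.0697], [0.0236, 0.0161, 0.0727]]
hook 94 [[0.1207, -0.0125, 0.0364], [0.1311, -0.0006, 0.041], [0.139, 0.0101, 0.0444]]
((-11.085872650146484, -0.7414073944091797), (73.75170135498047, 35.635189056396484), 0.8239469528198242)
```

```bash
python3 -c "
from cell import manip
print(manip.job_done())"
```

```text
the job is handed in; nothing more can be done
None
```

I handed the job in at about 15.5 s of the 42 s allowed: the final camera check showed the hook on the end bar, the case upright against the tray stop, the lock button fully down and the gripper clear; no verdict came back.

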